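Feel for the full tin and slide it into the bench stop

ROBOT

A 6-joint arm with a two-finger parallel gripper is mounted at the origin on the work surface. World frame = base frame: x ahead of the robot, y to its left, z up, the work surface at z = 0. Lengths are in mm, angles in rad, forces in N, time in s.
With the tool pointing down it reaches from about 300 to 775 mm from the base axis. Payload 14.6 kg.
Tool frame: the origin (TCP) lies at the very end of the fingers, on their centre line; the grasp point (between the pads) lies 19 mm behind it; z points along the fingers, y is the line along which they close (so a half turn about z gives the same grasp; the last joint's range is limited). The gripper opens to 94 mm and grips with 3 to 60 N. Pads are 16 mm wide; open, the fingers measure 119 mm over their backs; the gripper's body (75 mm by 177 mm) begins 78 mm behind the grasp point.
Start: joints at [-1.36, 0.3, 1.521, -0, 1.321, -0.067], TCP at [150.826, -528.905, 205.446] pointing down, gripper open.
Joint ranges: [-3.03, 3.03], [-0.79, 2.21], [0.23, 2.52], [-1.04, 4.18], [0, 3.07], [-2.55, 2.55]. Speed limits (rad/s): [2.22, 2.22, 2.57, 3.14, 3.14, 3.14].

INTERFACE

Orientations are given as [roll, pitch, yaw] about the fixed x, y, z axes, in that order (R = Rz(yaw) Ry(pitch) Rx(roll)).
In Python, from cell import manip gives the robot as it stands.
- The arm moves only by the tool servo_tool, never from a script. Its argument "motion" is a list that holds one entry, the list of rows, each a list of 7 numbers: the shift along the world's x, y, z as a fraction of full scale, then the turn, a rotation vector about the world's x, y, z as a fraction of full scale, then the closure, from 0 (fully open) to 1 (shut). In form: [[[x, y, z, rx, ry, rz, gripper], ...]]. A call has 1 to 10 rows; each row is the pose to reach, as a shift and turn from the pose commanded when the call began, turning the shorter way round; what a row does not reach only later rows make up. Full scale, the value 1, is 0.5 m for a shift and pi rad for a turn. A row lasts 1/10 s, in which the tool goes at most 50 mm and 8.59 degrees, less where a joint would pass 70% of its speed; a pose out of reach is approached as far as the arm can. A call with a number of a shift or a turn outside -1 to 1 is refused whole. A call with a gripper value outside its range is refused whole. The fingers move at their own pace and stop on an object; "newtons" is the grip in N (left out, the last holds). Time passes only in rows, so rows that repeat a pose let the fingers close. It gives the time, the measured TCP pose, the force, the opening and the grip force at its end, in the units of the state.
- manip.read_state(): the state, without advancing time (a new reading comes with each control period).
- manip.camera(name): name is "side" or "top" or "wrist"; returns a dict with "frame" (400x640x3 uint8, red, green, blue), "range_z" (400x640 float32, mm along the optical axis (not along the pixel's ray), 0 where there is no reading), "vfov" (degrees; the focal length in pixels is half the picture's height over the tangent of half this angle, whatever the lens; pixels are square), "cx", "cy" (the principal point, pixels), "cam_to_world" (4x4, takes a point from camera to world coordinates). Camera axes: x right, y down, z forward; pixel columns grow to the right and rows downward; lengths in mm; the calibration is good to about 2 mm. A picture is of the moment at which its call begins.
- manip.sign_off(): hands the job in; it is judged then, once.
The state is a dict: "clock": time; "joints": joint angles; "qd": joint speeds; "effort": joint torques, N m; "eef_pos": TCP position; "eef_rot": TCP orientation; "wrist_force": force on the tool from outside, world axes, zero at the start; "moment": the same for the moment, N m; "finger_gap": finger opening in mm; "finger_force": force on a finger pad.
Only numpy, scipy, OpenCV 4.12 (cv2) and the standard library are available. Lean on these libraries where they do the work, as an engineer would, in place of code of your own. Each camera call takes 0.05 s, during which the arm holds its last target. There are 200 camera calls.

TASK

One of the three look-alike closed tins is full of nails, the other two are empty. Nudge them along the bench to feel which one is heavy, then slide the full one, without lifting it, fully home into the V-shaped wooden stop so that it rests against both boards. Keep every tin standing on the bench, leave the two empty ones where they are apart from the small nudge, and do not disturb the other things.

Things in the scene. Friction and masses are not known exactly. Their poses are not given: they have to be found in the camera images.
- tin_a: One of three look-alike closed plain steel tins, 68 across, 72 high. All look the same: one is full of nails (roughly 0.75 to 0.95 kg), two are empty (0.08 to 0.14 kg). Which one is full can only be felt. Origin: centre of the underside, z up.
- tin_b: One of three look-alike closed plain steel tins, 68 across, 72 high. All look the same: one is full of nails (roughly 0.75 to 0.95 kg), two are empty (0.08 to 0.14 kg). Which one is full can only be felt. Origin: centre of the underside, z up.
- tin_c: One of three look-alike closed plain steel tins, 68 across, 72 high. All look the same: one is full of nails (roughly 0.75 to 0.95 kg), two are empty (0.08 to 0.14 kg). Which one is full can only be felt. Origin: centre of the underside, z up.
- stop: Wooden V-shaped stop fixed to the bench: two boards 18 thick, 45 high, meeting at a right angle; mouth 118 wide opens along its -x, roughly towards the robot. Origin: on the bench exactly where the centre of a seated tin's underside lies. V corner at x +48; inner board ends at x -11, y +-59; a 30 high batten behind, out to x +90.
- bowl: Bystander: blue ceramic mixing bowl, 140 across, 60 high. Origin on its underside.
- mallet: Bystander: rubber mallet lying on its side, about 290 long, head (towards its +x) 60 thick and 85 wide. Origin on its underside.
- scraper: Bystander: steel putty scraper lying flat, about 200 long, blade 70 wide. Origin on its underside.
- glue: Bystander: standing white bottle, 54 across, 150 high. Origin on its underside.
- tape: Bystander: roll of masking tape lying flat, 90 across, 24 high. Origin on its underside.
- brush: Bystander: paint brush lying flat. Origin on its underside.
Mind the look-alikes: they are no part of the job. Leave any black or turquoise look-alike of the tin_b alone.

How it is judged:
By the outcome, as a careful person would: the job done as asked, in the order asked, and still so for the second after the job is handed in, with the robot touching nothing.
It also fails if it takes over 66 s, if anything falls off the work surface, if the arm or the gripper's body presses on something with over 40 N, if the wrist force passes 120 N, or if a joint passes its speed limit or range.

## Working session

There is one attempt and no reset: what is moved stays moved. The work goes in short steps, Python scripts to look and compute and a tool call to move; the robot and the scene stay as the last step left them, time stands still between calls to the robot, and variables do not carry over. Pictures are saved under pics/ and viewed, at most 10 in all, crops included, and the job is handed in when it is done.

Besides the shell and the picture viewer there is one more tool, called after ">>>" by a JSON object that holds its "fn" and its "kwargs". servo_tool: Moves the arm, as the interface text tells. Its arguments: {"type":"object","properties":{"motion":{"type":"array"},"newtons":{"type":"number"}},"required":["motion"]}

```bash
mkdir -p pics; cat > h.py <<'E'
import numpy as np,cv2
from cell import manip
def cam(n):
    c=manip.camera(n); f=c["frame"]; c["f"]=f.shape[0]/2/np.tan(np.radians(c["vfov"])/2); return c
def ray(c,u,v,z):
    T=np.array(c["cam_to_world"]); d=T[:3,:3]@np.array([(u-c["cx"])/c["f"],(v-c["cy"])/c["f"],1]); o=T[:3,3]
    return o+d*(z-o[2])/d[2]
def cloud(c):
    T=np.array(c["cam_to_world"]); v,u=np.mgrid[0:400,0:640]; z=c["range_z"]
    P=np.stack([(u-c["cx"])/c["f"]*z,(v-c["cy"])/c["f"]*z,z],-1)
    W=P@T[:3,:3].T+T[:3,3]; W[z==0]=np.nan; return W
def save(c,n): cv2.imwrite("pics/"+n,cv2.cvtColor(c["frame"],cv2.COLOR_RGB2BGR))
E
python3 - <<'E'
from h import *
for n in ["top","side"]:
    c=cam(n); save(c,n+"1.png"); print(n,c["f"],c["cx"],c["cy"],np.round(c["cam_to_world"],2).tolist())
    np.savez(n+".npz",W=cloud(c),F=c["frame"])
print(manip.read_state())
E
```

```text
top 517.5549473575085 323.2444913711911 202.38660983087425 [[0.01, -1.0, 0.08, 401.16], [-1.0, -0.01, -0.01, -23.33], [0.01, -0.08, -1.0, 1377.61], [0.0, 0.0, 0.0, 1.0]]
side 449.4623730590628 316.1717907008128 195.91938613205258 [[-0.9, -0.32, 0.31, 76.13], [-0.44, 0.65, -0.61, 819.13], [-0.01, -0.69, -0.73, 1025.38], [0.0, 0.0, 0.0, 1.0]]
{'clock': 0.1, 'joints': array([-1.35960335e+00,  3.00390447e-01,  1.52151150e+00, -1.43911606e-05,
        1.32068746e+00, -6.66366889e-02]), 'qd': array([ 5.64619048e-05, -3.53910762e-03, -2.26529097e-03,  1.07625579e-03,
        1.35909662e-03,  1.26666611e-03]), 'effort': array([ 1.73706288e-03, -5.32647014e+01, -3.53284407e+01,  7.09739747e-02,
        2.35082069e-02, -4.96342091e-05]), 'eef_pos': array([ 150.77398079, -528.69163732,  204.96000196]), 'eef_rot': array([-3.14059718e+00, -5.24622469e-05,  2.77833208e-01]), 'wrist_force': array([-0.29131183,  0.744225  ,  0.53755537]), 'moment': array([-0.01204025,  0.0010051 ,  0.01647365]), 'finger_force': 0.0, 'finger_gap': 93.83451863011805}
```

View pics/top1.png

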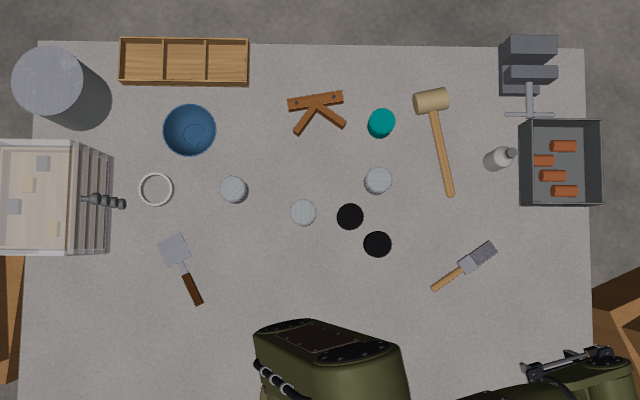

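View pics/side1.png

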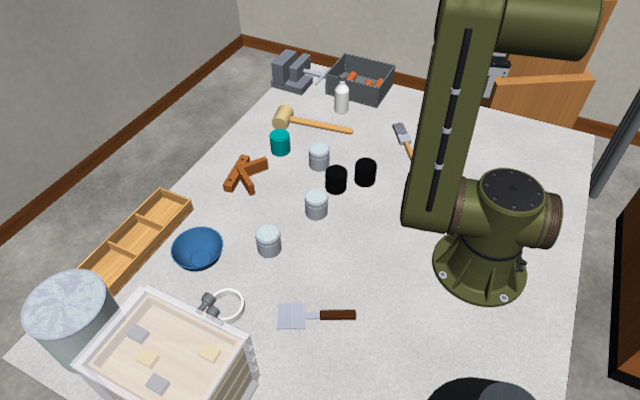

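The top view shows plain steel tins at (234,190), (303,212) and (378,181). The black look-alikes are at (350,216) and (377,244), the turquoise one at (381,123). The V-stop is near (316,110), with its mouth facing down the image. The three steel-grey ones fit "plain steel"; I'll confirm with a crop and measure.

```bash
python3 - <<'E'
from h import *
d=np.load("top.npz");W=d["W"];F=d["F"]
cv2.imwrite("pics/crop1.png",cv2.resize(cv2.cvtColor(F[75:275,200:420],cv2.COLOR_RGB2BGR),None,fx=3,fy=3,interpolation=cv2.INTER_CUBIC)[:600,:660])
Z=W[...,2]
print("bench z",np.nanmedian(Z[250:300,300:330]))
for n,(u,v) in dict(s1=(234,190),s2=(303,212),s3=(378,181),b1=(350,216),b2=(377,244),tq=(381,123)).items():
    m=np.zeros(Z.shape,bool);m[v-24:v+24,u-24:u+24]=1
    m&=(Z>64)&(Z<85)&(np.hypot(W[...,0]-W[v,u,0],W[...,1]-W[v,u,1])<60)
    k,l,st,ce=cv2.connectedComponentsWithStats(m.astype(np.uint8)); m=l==l[v,u]
    p=W[m][:,:2].astype(np.float32); (c,r)=cv2.minEnclosingCircle(p); print(n,np.median(Z[m]).round(1),np.round(c,1),round(r,1),len(p))
# stop: board tops z~45, batten z~30
hsv=cv2.cvtColor(F,cv2.COLOR_RGB2HSV)
box=np.zeros(Z.shape,bool);box[80:145,275:355]=1
for lo,hi in((38,52),(22,36)):
    m=(box&(Z>lo)&(Z<hi)).astype(np.uint8)
    cs,_=cv2.findContours(m,cv2.RETR_EXTERNAL,cv2.CHAIN_APPROX_SIMPLE)
    for c in cs:
        if cv2.contourArea(c)<20: continue
        q=c[:,0]; h=cv2.approxPolyDP(c,1.5,True)[:,0]
        print(lo,cv2.contourArea(c),[(int(u),int(v),*np.round(W[v,u],0).astype(int).tolist()) for u,v in h])
E
```

```text
bench z -0.4130874760514871
s1 71.0 [540.2 196.7] 34.1 544
s2 71.2 [482.7  15.8] 33.8 549
s3 71.5 [ 568.  -176.9] 34.4 535
b1 71.1 [ 473.5 -105. ] 33.9 547
b2 70.9 [ 403.6 -175.9] 33.7 557
tq 71.2 [ 720.1 -185.2] 34.5 527
38 439.5 [(293, 130, 699, 45, 40), (298, 133, 689, 32, 47), (317, 108, 756, -17, 48), (342, 126, 711, -83, 41), (346, 121, 723, -93, 46), (315, 99, 780, -11, 49)]
22 546.0 [(342, 91, 809, -83, 28), (287, 99, 783, 63, 35), (288, 109, 757, 60, 33), (307, 107, 765, 10, 25), (315, 98, 788, -11, 31), (323, 104, 773, -33, 28), (343, 101, 782, -86, 26)]
```

View pics/crop1.png

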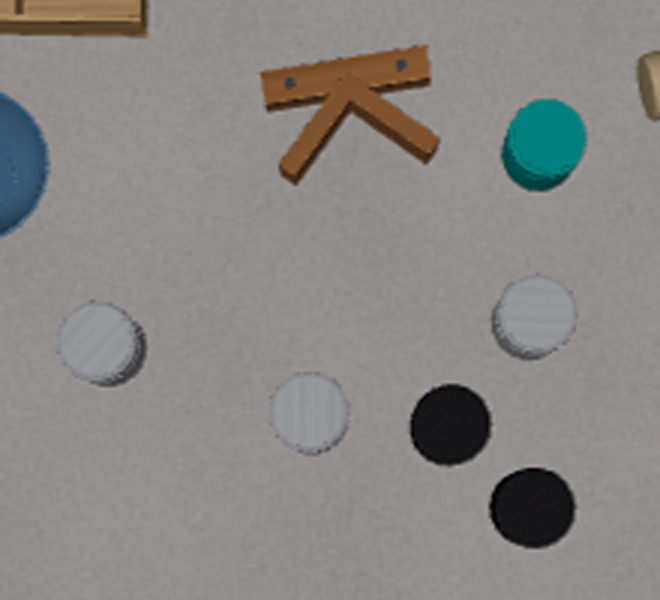

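The crop confirms three bare steel tins: s1 at crop (98,343), s2 at (310,412) and s3 at (537,315). The black and turquoise ones are clearly different. The stop's seat is about (710,-24) with yaw 0.17. I'll go to s3 first, cradling with the fingers partly closed.

>>> {"fn": "servo_tool", "kwargs": {"motion": [[[0.76,0.62,-0.17,0,0,0.1725,0.574],[0.76,0.62,-0.17,0,0,0.1725,0.574],[0.76,0.62,-0.17,0,0,0.1725,0.574],[0.76,0.62,-0.17,0,0,0.1725,0.574],[0.76,0.62,-0.17,0,0,0.1725,0.574],[0.76,0.62,-0.17,0,0,0.1725,0.574],[0.76,0.62,-0.17,0,0,0.1725,0.574],[0.76,0.62,-0.17,0,0,0.1725,0.574],[0.76,0.62,-0.17,0,0,0.1725,0.574],[0.76,0.62,-0.17,0,0,0.1725,0.574]]], "newtons": 10}}

```text
clock: 1.1
eef_pos: [532.1, -217.1, 119.8]
eef_rot: [-3.141, 0.0, 0.82]
wrist_force: [0.6, -1.7, 0.5]
finger_gap: 40.4
finger_force: 0.0
```

>>> {"fn": "servo_tool", "kwargs": {"motion": [[[0,0,-0.1,0,0,0,0.574],[0,0,-0.2,0,0,0,0.574],[0,0,-0.2,0,0,0,0.574],[0,0,-0.2,0,0,0,0.574],[0,0,-0.2,0,0,0,0.574]]]}}

```text
clock: 1.6
eef_pos: [532.1, -219.8, 23.3]
eef_rot: [3.138, -0.001, 0.819]
wrist_force: [-0.2, -0.1, 0.0]
finger_gap: 40.2
finger_force: 0.0
```

>>> {"fn": "servo_tool", "kwargs": {"motion": [[[0.007,0.007,0,0,0,0,0.574],[0.014,0.0147,0,0,0,0,0.574],[0.0165,0.0175,0,0,0,0,0.574],[0.019,0.0205,0,0,0,0,0.574],[0.0215,0.023,0,0,0,0,0.574],[0.024,0.0255,0,0,0,0,0.574],[0.0265,0.0283,0,0,0,0,0.574],[0.029,0.031,0,0,0,0,0.574],[0.0315,0.034,0,0,0,0,0.574],[0.034,0.0365,0,0,0,0,0.574]]]}}

```text
clock: 2.6
eef_pos: [547.3, -200.7, 20.3]
eef_rot: [-3.14, 0.001, 0.82]
wrist_force: [-5.8, -2.0, 2.5]
finger_gap: 40.1
finger_force: 3.0
```

>>> {"fn": "servo_tool", "kwargs": {"motion": [[[0.0014,0.0015,0,0,0,0,0.574],[0.0028,0.003,0,0,0,0,0.574],[0.0042,0.0045,0,0,0,0,0.574]]]}}

```text
clock: 2.9
eef_pos: [549.5, -198.7, 20.3]
eef_rot: [-3.141, 0.001, 0.82]
wrist_force: [-3.7, -3.3, 1.5]
finger_gap: 40.3
finger_force: 2.7
```

>>> {"fn": "servo_tool", "kwargs": {"motion": [[[0.0014,0.0015,0,0,0,0,0.574],[0.0028,0.003,0,0,0,0,0.574],[0.0042,0.0045,0,0,0,0,0.574]]]}}

```text
clock: 3.2
eef_pos: [551.6, -196.6, 20.4]
eef_rot: [-3.141, 0.001, 0.819]
wrist_force: [-4.0, -4.2, 0.6]
finger_gap: 40.3
finger_force: 2.6
```

>>> {"fn": "servo_tool", "kwargs": {"motion": [[[-0.01,-0.01,0,0,0,0,0.574],[-0.02,-0.02,0,0,0,0,0.574],[-0.04,-0.04,0,0,0,0,0.574],[-0.04,-0.04,0.1,0,0,0,0.574],[-0.04,-0.04,0.2,0,0,0,0.574]]]}}

```text
clock: 3.7
eef_pos: [530.4, -216.8, 120.8]
eef_rot: [-3.139, 0.001, 0.819]
wrist_force: [1.1, -0.7, 0.2]
finger_gap: 40.5
finger_force: 0.0
```

```bash
python3 - <<'E'
from h import *
s=manip.read_state();print(s["eef_pos"],s["eef_rot"],s["wrist_force"])
E
```

```text
[ 530.39693326 -216.77751791  120.77172729] [-3.13864966e+00  8.41615390e-04  8.18637125e-01] [ 1.06436231 -0.71642596  0.18225297]
```

s3 resists with a steady ~5.3 N, so it's probably the full one. I'll nudge s2 to compare.

>>> {"fn": "servo_tool", "kwargs": {"motion": [[[-0.205,0.485,0,0,0,-0.316,0.574],[-0.205,0.485,0,0,0,-0.316,0.574],[-0.205,0.485,0,0,0,-0.316,0.574],[-0.205,0.485,0,0,0,-0.316,0.574],[-0.205,0.485,0,0,0,-0.316,0.574],[-0.205,0.485,0,0,0,-0.316,0.574],[-0.205,0.485,0,0,0,-0.316,0.574],[-0.205,0.485,0,0,0,-0.316,0.574],[-0.205,0.485,-0.1,0,0,-0.316,0.574],[-0.205,0.485,-0.2,0,0,-0.316,0.574]]]}}

```text
clock: 4.7
eef_pos: [430.4, 25.5, 20.1]
eef_rot: [-3.141, -0.004, -0.17]
wrist_force: [0.9, 0.6, -0.6]
finger_gap: 40.0
finger_force: 0.0
```

>>> {"fn": "servo_tool", "kwargs": {"motion": [[[0,0,0,0,0,0,0.574],[0,0,0,0,0,0,0.574],[0.014,-0.0025,0,0,0,0,0.574],[0.024,-0.0042,0,0,0,0,0.574],[0.0295,-0.0052,0,0,0,0,0.574],[0.035,-0.0062,0,0,0,0,0.574],[0.039,-0.007,0,0,0,0,0.574],[0.043,-0.0076,0,0,0,0,0.574],[0.047,-0.0083,0,0,0,0,0.574]]]}}

```text
clock: 5.6
eef_pos: [453.1, 22.2, 20.5]
eef_rot: [3.142, 0.0, -0.173]
wrist_force: [-1.8, 0.5, 1.3]
finger_gap: 40.2
finger_force: 0.9
```

>>> {"fn": "servo_tool", "kwargs": {"motion": [[[0.004,-0.0007,0,0,0,0,0.574],[0.008,-0.0014,0,0,0,0,0.574]]]}}

```text
clock: 5.8
eef_pos: [457.1, 21.5, 20.4]
eef_rot: [3.142, 0.0, -0.173]
wrist_force: [-2.0, 1.0, 1.2]
finger_gap: 39.9
finger_force: 0.9
```

>>> {"fn": "servo_tool", "kwargs": {"motion": [[[0.004,-0.0007,0,0,0,0,0.574],[0.008,-0.0014,0,0,0,0,0.574]]]}}

```text
clock: 6.0
eef_pos: [461.2, 20.8, 20.4]
eef_rot: [3.142, 0.0, -0.173]
wrist_force: [-2.0, 0.8, 0.6]
finger_gap: 40.1
finger_force: 0.8
```

>>> {"fn": "servo_tool", "kwargs": {"motion": [[[-0.03,0.005,0,0,0,0,0.574],[-0.05,0.008,0.05,0,0,0,0.574],[-0.05,0.008,0.15,0,0,0,0.574],[-0.05,0.008,0.2,0,0,0,0.574],[0.057,0.314,0.2,0,0,0.1665,0.574],[0.057,0.314,0.2,0,0,0.1665,0.574],[0.057,0.314,0.2,0,0,0.1665,0.574],[0.057,0.314,0.2,0,0,0.1665,0.574],[0.057,0.314,0.1,0,0,0.1665,0.574],[0.057,0.314,0,0,0,0.1665,0.574]]]}}

```text
clock: 7.0
eef_pos: [490.4, 178.7, 19.9]
eef_rot: [3.141, -0.003, 0.351]
wrist_force: [-0.2, 0.2, -0.8]
finger_gap: 40.0
finger_force: 0.0
```

>>> {"fn": "servo_tool", "kwargs": {"motion": [[[0,0,0,0,0,0,0.574],[0,0,0,0,0,0,0.574],[0.0132,0.0048,0,0,0,0,0.574],[0.0226,0.0082,0,0,0,0,0.574],[0.0278,0.0101,0,0,0,0,0.574],[0.033,0.012,0,0,0,0,0.574],[0.0368,0.0134,0,0,0,0,0.574],[0.0406,0.0148,0,0,0,0,0.574],[0.0443,0.0162,0,0,0,0,0.574]]]}}

```text
clock: 7.9
eef_pos: [511.7, 185.9, 20.5]
eef_rot: [3.142, 0.0, 0.35]
wrist_force: [-1.4, -0.0, 0.6]
finger_gap: 40.1
finger_force: 0.9
```

>>> {"fn": "servo_tool", "kwargs": {"motion": [[[0.0038,0.0014,0,0,0,0,0.574],[0.0076,0.0028,0,0,0,0,0.574]]]}}

```text
clock: 8.1
eef_pos: [515.6, 187.3, 20.4]
eef_rot: [3.142, 0.0, 0.35]
wrist_force: [-1.1, 0.1, 2.1]
finger_gap: 40.1
finger_force: 0.9
```

>>> {"fn": "servo_tool", "kwargs": {"motion": [[[-0.02,-0.007,0,0,0,0,0.574],[-0.045,-0.015,0.03,0,0,0,0.574],[-0.045,-0.015,0.13,0,0,0,0.574],[-0.045,-0.015,0.2,0,0,0,0.574],[-0.045,-0.015,0.2,0,0,0,0.574]]]}}

```text
clock: 8.6
eef_pos: [495.2, 180.4, 125.2]
eef_rot: [3.141, -0.008, 0.35]
wrist_force: [-0.3, 0.5, -0.3]
finger_gap: 40.5
finger_force: 0.0
```

s1 and s2 both give about 1–2 N, against 5.3 N for s3, so s3 is full. I'll re-measure it and refine the stop from its colour edges.

```bash
python3 - <<'E'
from h import *
c=cam("top");W=cloud(c);Z=W[...,2]
for n,e in dict(s1=(550,200),s2=(497,13),s3=(576,-171)).items():
    m=(Z>64)&(Z<85)&(np.hypot(W[...,0]-e[0],W[...,1]-e[1])<50)
    (q,r)=cv2.minEnclosingCircle(W[m][:,:2].astype(np.float32));print(n,np.round(q,1),round(r,1),m.sum())
# inner faces of boards: topmost pixels z 40-50, inner edges via lines
yaw=.17;R=np.array([[np.cos(yaw),np.sin(yaw)],[-np.sin(yaw),np.cos(yaw)]])
m=(Z>40)&(Z<52)&(abs(W[...,0]-730)<70)&(abs(W[...,1]+24)<85)
P=(W[m][:,:2]-[710,-24])@R.T
for s in(1,-1):
    # board frame: along a=( -x + s y)/√2, normal outward b=(x+s*y)/√2 ; inner face at b=34, outer 52
    Q=P[(s*P[:,1]>12)&(P[:,0]<32)]; a=(-Q[:,0]+s*Q[:,1])/2**.5; b=(Q[:,0]+s*Q[:,1])/2**.5
    k=np.polyfit(a,b,1); print(s,len(Q),"slope",k[0],"b mid",b.mean(),np.percentile(b,[2,98]),"a max",np.percentile(a,99))
E
```

```text
s1 [566.8 172.6] 9.1 11
s2 [495.8  13.5] 33.6 550
s3 [ 575.3 -171.2] 33.9 540
1 135 slope 0.04899329307836391 b mid 41.972929820190004 [33.63176794 51.26195545] a max 49.889846748966725
-1 137 slope 0.05252681434356012 b mid 42.434370724014784 [33.52512096 51.89571839] a max 49.593521573380876
```

>>> {"fn": "servo_tool", "kwargs": {"motion": [[[0.113,-0.802,0,0,0,0.2464,0.574],[0.113,-0.802,0,0,0,0.2464,0.574],[0.113,-0.802,0,0,0,0.2464,0.574],[0.113,-0.802,0,0,0,0.2464,0.574],[0.113,-0.802,0,0,0,0.2464,0.574],[0.113,-0.802,0,0,0,0.2464,0.574],[0.113,-0.802,0,0,0,0.2464,0.574],[0.113,-0.802,0,0,0,0.2464,0.574],[0.113,-0.802,0,0,0,0.2464,0.574],[0.113,-0.802,0,0,0,0.2464,0.574]]]}}

```text
clock: 9.65
eef_pos: [548.8, -224.6, 118.4]
eef_rot: [-3.14, 0.0, 1.12]
wrist_force: [0.3, 0.6, 0.2]
finger_gap: 40.1
finger_force: 0.0
```

>>> {"fn": "servo_tool", "kwargs": {"motion": [[[0,0,-0.07,0,0,0,0.574],[0,0,-0.14,0,0,0,0.574],[0,0,-0.205,0,0,0,0.574],[0,0,-0.205,0,0,0,0.574],[0,0,-0.205,0,0,0,0.574]]]}}

```text
clock: 10.15
eef_pos: [549.4, -220.6, 18.0]
eef_rot: [-3.14, -0.0, 1.125]
wrist_force: [0.5, -0.0, 1.2]
finger_gap: 40.4
finger_force: 0.0
```

>>> {"fn": "servo_tool", "kwargs": {"motion": [[[0.012,0.018,0,0,0,0,0.574],[0.019,0.032,0,0,0,0,0.574],[0.025,0.044,0,0,0,0,0.574],[0.032,0.058,0,0,0,0,0.574],[0.039,0.073,0,0,0,0,0.574],[0.046,0.088,0,0,0,0,0.574],[0.053,0.103,0,0,0,0,0.574],[0.06,0.118,0,0,0,0,0.574],[0.067,0.133,0,0,0,0,0.574],[0.074,0.148,0,0,0,0,0.574]]]}}

```text
clock: 11.15
eef_pos: [587.2, -147.4, 19.4]
eef_rot: [3.139, 0.001, 1.124]
wrist_force: [-3.0, -8.1, 5.3]
finger_gap: 39.9
finger_force: 3.9
```

>>> {"fn": "servo_tool", "kwargs": {"motion": [[[0.007,0.0145,0,0,0,0,0.574],[0.014,0.029,0,0,0,0,0.574],[0.021,0.0435,0,0,0,0,0.574],[0.028,0.058,0,0,0,0,0.574],[0.036,0.074,0,0,0,0,0.574],[0.044,0.091,0,0,0,0,0.574],[0.052,0.108,0,0,0,0,0.574],[0.06,0.125,0,0,0,0,0.574],[0.067,0.141,0,0,0,0,0.574],[0.075,0.157,0,0,0,0,0.574]]]}}

```text
clock: 12.15
eef_pos: [624.6, -68.8, 19.4]
eef_rot: [3.14, 0.001, 1.124]
wrist_force: [-3.9, -7.6, 5.5]
finger_gap: 39.8
finger_force: 4.0
```

>>> {"fn": "servo_tool", "kwargs": {"motion": [[[0,0,0,0,0,0,0.574],[-0.01,-0.02,0,0,0,0,0.574],[-0.035,-0.073,0.04,0,0,0,0.574],[-0.035,-0.073,0.14,0,0,0,0.574],[-0.035,-0.073,0.2,0,0,0,0.574],[-0.035,-0.073,0.2,0,0,0,0.574],[-0.16,-0.1,0.2,0,0,-0.1,0.574],[-0.16,-0.1,0.2,0,0,-0.2,0.574],[-0.16,-0.1,0.2,0,0,-0.3,0.574]]]}}

```text
clock: 13.05
eef_pos: [541.6, -119.3, 117.1]
eef_rot: [-3.14, 0.001, 0.667]
wrist_force: [1.0, 0.3, 0.2]
finger_gap: 39.9
finger_force: 0.0
```

```bash
cat > m.py <<'E'
from h import *
c=cam("top");W=cloud(c);Z=W[...,2];import sys
e=(float(sys.argv[1]),float(sys.argv[2]))
m=(Z>64)&(Z<85)&(np.hypot(W[...,0]-e[0],W[...,1]-e[1])<48)
(q,r)=cv2.minEnclosingCircle(W[m][:,:2].astype(np.float32));print(np.round(q,1),round(r,1),m.sum())
save(c,sys.argv[3]); s=manip.read_state();print(s["clock"],s["eef_pos"],s["eef_rot"])
E
python3 m.py 640 -36 t2.png
```

```text
[639.5 -36.3] 33.7 537
13.1 [ 542.58135912 -119.21525153  117.28276612] [-3.14055019e+00  5.36556349e-04  6.57228902e-01]
```

>>> {"fn": "servo_tool", "kwargs": {"motion": [[[0.085,0.147,0,0,0,-0.154,0.574],[0.085,0.147,0,0,0,-0.154,0.574],[0.085,0.147,0,0,0,-0.154,0.574],[0.085,0.147,0,0,0,-0.154,0.574],[0.085,0.147,0,0,0,-0.154,0.574],[0.085,0.147,-0.07,0,0,-0.154,0.574],[0.085,0.147,-0.14,0,0,-0.154,0.574],[0.085,0.147,-0.193,0,0,-0.154,0.574],[0.085,0.147,-0.193,0,0,-0.154,0.574],[0.085,0.147,-0.193,0,0,-0.154,0.574]]]}}

```text
clock: 14.1
eef_pos: [586.6, -45.5, 21.9]
eef_rot: [-3.141, 0.0, 0.192]
wrist_force: [0.3, -0.3, 1.3]
finger_gap: 39.9
finger_force: 0.0
```

>>> {"fn": "servo_tool", "kwargs": {"motion": [[[0.02,0.0035,0,0,0,-0.006,0.574],[0.036,0.006,0,0,0,-0.006,0.574],[0.052,0.009,0,0,0,-0.006,0.574],[0.068,0.012,0,0,0,-0.006,0.574],[0.084,0.0145,0,0,0,-0.006,0.574],[0.1,0.0175,0,0,0,-0.006,0.574],[0.116,0.02,0,0,0,-0.006,0.574],[0.132,0.023,0,0,0,-0.006,0.574],[0.147,0.026,0,0,0,-0.006,0.574],[0.16,0.028,0,0,0,-0.006,0.574]]]}}

```text
clock: 15.1
eef_pos: [666.8, -31.5, 23.1]
eef_rot: [3.141, 0.0, 0.173]
wrist_force: [-9.0, -0.5, 7.9]
finger_gap: 40.2
finger_force: 5.6
```

>>> {"fn": "servo_tool", "kwargs": {"motion": [[[0.003,0.0005,0,0,0,0,0.574],[0.006,0.001,0,0,0,0,0.574],[0.009,0.0015,0,0,0,0,0.574],[0.012,0.002,0,0,0,0,0.574]]]}}

```text
clock: 15.5
eef_pos: [672.5, -30.5, 23.1]
eef_rot: [3.141, 0.0, 0.173]
wrist_force: [-8.3, -2.1, 6.7]
finger_gap: 39.8
finger_force: 5.1
```

>>> {"fn": "servo_tool", "kwargs": {"motion": [[[0.002,0.0003,0,0,0,0,0.574],[0.004,0.0007,0,0,0,0,0.574],[0.004,0.0007,0,0,0,0,0.574]]]}}

```text
clock: 15.8
eef_pos: [674.6, -30.1, 23.1]
eef_rot: [3.141, 0.0, 0.173]
wrist_force: [-7.9, -1.5, 5.9]
finger_gap: 40.2
finger_force: 4.6
```

>>> {"fn": "servo_tool", "kwargs": {"motion": [[[0.002,0.0003,0,0,0,0,0.574],[0.004,0.0007,0,0,0,0,0.574],[0.004,0.0007,0,0,0,0,0.574]]]}}

```text
clock: 16.1
eef_pos: [675.8, -29.9, 23.0]
eef_rot: [3.142, 0.002, 0.173]
wrist_force: [-15.7, -1.5, 10.6]
finger_gap: 40.2
finger_force: 7.9
```

>>> {"fn": "servo_tool", "kwargs": {"motion": [[[0.002,0.0003,0,0,0,0,0.574],[0.003,0.0005,0,0,0,0,0.574],[0.003,0.0005,0,0,0,0,0.574]]]}}

```text
clock: 16.4
eef_pos: [676.0, -29.7, 23.0]
eef_rot: [-3.141, 0.006, 0.173]
wrist_force: [-26.8, -2.4, 15.9]
finger_gap: 40.4
finger_force: 13.4
```

>>> {"fn": "servo_tool", "kwargs": {"motion": [[[-0.004,-0.0007,0,0,0,0,0.574],[-0.02,-0.0035,0,0,0,0,0.574],[-0.06,-0.01,0,0,0,0,0.574],[-0.1,-0.017,0.05,0,0,0,0.574],[-0.1,-0.017,0.15,0,0,0,0.574],[-0.15,-0.02,0.25,0,0,0,0.574],[-0.25,-0.03,0.3,0,0,0,0.574],[-0.35,-0.03,0.3,0,0,0,0.574],[-0.4,-0.03,0.3,0,0,0,0.574],[-0.4,-0.03,0.3,0,0,0,0.574]]]}}

```text
clock: 17.4
eef_pos: [475.2, -44.2, 172.7]
eef_rot: [3.141, -0.002, 0.172]
wrist_force: [0.9, -0.7, 0.8]
finger_gap: 39.7
finger_force: 0.0
```

```bash
python3 m.py 709 -24 t3.png; python3 - <<'E'
import cv2
i=cv2.imread("pics/t3.png")
cv2.imwrite("pics/t3c.png",cv2.resize(i[80:150,270:365],None,fx=8,fy=8,interpolation=cv2.INTER_CUBIC))
E
```

```text
[709.7 -24.8] 34.1 521
17.45 [477.15760342 -44.3486898  172.78075918] [ 3.14071973e+00 -2.50646684e-03  1.71827426e-01]
```

View pics/t3c.png

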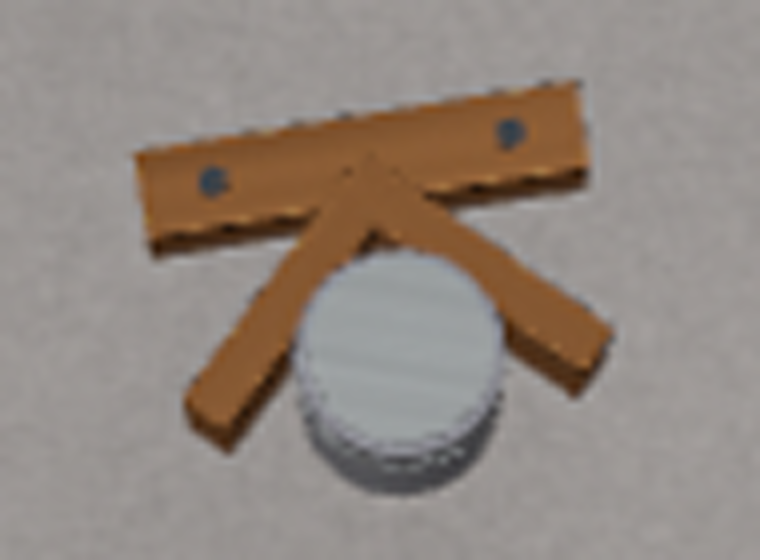

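View pics/t3.png

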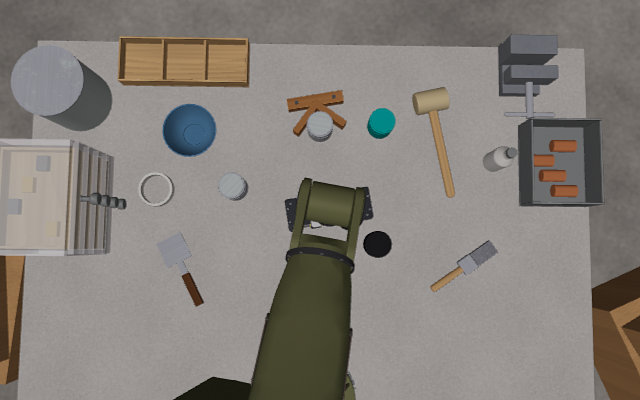

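The close-up shows the tin (crop (400,350)) up against both boards. The wide view shows nothing else disturbed: the empty tin at (233,186) is standing, and s2 and one black tin are hidden under the gripper, which hangs clear at z 172. The push stopped dead at 27 N, directed along the stop's axis, so the tin is seated.

```bash
python3 -c "
from cell import manip
print(manip.sign_off())"
```

```text
the job is handed in; nothing more can be done
None
```

I found the full tin by nudging (about 5 N resistance against 1–2 N for the two empties), slid it home into the V-stop against both boards, and handed the job in at about 17.5 s; no verdict came back.

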